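Post a cased board through the returns bin's sprung flap

ROBOT

A 6-joint arm with a two-finger parallel gripper is mounted at the origin on the work surface. World frame = base frame: x ahead of the robot, y to its left, z up, the work surface at z = 0. Lengths are in m, angles in rad, forces in N, time in s.
With the tool pointing down it reaches from about 0.425 to 0.95 m from the base axis. Payload 3.5 kg.
Tool frame: the origin (TCP) lies at the very end of the fingers, on their centre line; the grasp point (between the pads) lies 19 mm behind it (ctrl.grip_point_offset is the distance from the TCP to the grasp point, in m); z points along the fingers, y is the line along which they close (so a half turn about z gives the same grasp; the last joint's range is limited). The gripper opens to 85 mm and grips with 20 to 120 N. Pads are 22 mm wide; open, the fingers measure 114 mm over their backs; the gripper's body (76 mm by 85 mm) begins 54 mm behind the grasp point. The pads swing forward as they close: fully open they stand 13 mm farther back than shut.
Start: joints at [0.984, 0.286, 1.577, -0, 1.279, -0.15], TCP at [0.286, 0.612, 0.231] pointing down, gripper open.
Joint ranges: [-2.77, 2.77], [-0.9, 2.22], [0.21, 2.48], [-1.53, 4.67], [0.24, 2.81], [-2.84, 2.84]. Speed limits (rad/s): [2.79, 2.79, 3.14, 3.14, 3.14, 3.14].

INTERFACE

Orientations are given as a unit quaternion [x, y, z, w].
In Python, from plant import ctrl gives the robot as it stands. The module is installed in compiled form; this text tells all that it offers.
- The arm moves only by the shell command python3 -m pendant 'ROWS' [OPENING] [FORCE]. ROWS is JSON, a list of rows, each an object of numbers: "dx", "dy", "dz": the shift along the tool's x, y, z in cm; "twist": the turn about the tool's z in degrees. A call has 1 to 10 rows; each row is the pose to reach, as a shift and turn from the pose commanded when the call began, along the tool's axes at that moment; what a row does not reach only later rows make up. A row lasts 1/8 s, in which the tool goes at most 62.5 mm and 10.7 degrees, less where a joint would pass 70% of its speed; a pose out of reach is approached as far as the arm can. A call with a gripper value outside its range is refused whole. OPENING is the opening in per cent of the stroke, from 0 (shut) to 100 (fully open), set as the call begins (- or left out, the last holds). The fingers move at their own pace and stop on an object; FORCE is the grip in N (left out, the last holds). Time passes only in rows, so rows that repeat a pose let the fingers close. It gives the time, the measured TCP pose, the force, the opening and the grip force at its end, in the units of the state.
- ctrl.get_state(): the state, without advancing time (a new reading comes with each control period).
- ctrl.read_camera(name): name is "side" or "top" or "wrist"; returns a dict with "img" (480x640x3 uint8, red, green, blue), "depth" (480x640 float32, m along the optical axis (not along the pixel's ray), 0 where there is no reading), "camera_matrix" (3x3 intrinsics, pixels), "xyz" and "rotation" of the camera in the world; the wrist camera has in their place "tool_from_camera" (4x4, takes a point from camera to tool coordinates, whose origin is the TCP and whose axes are the flange's). Camera axes: x right, y up, looking along -z (the intrinsics and any distortion apply to the point x, -y, -z); pixel columns grow to the right and rows downward; lengths in m; the calibration is good to about 2 mm. A picture is of the moment at which its call begins: read the wrist's pose just before it.
- ctrl.sign_off(): hands the job in; it is judged then, once.
The state is a dict: "time": time; "qpos": joint angles; "dq": joint speeds; "joint_efforts": joint torques, N m; "eef_pos": TCP position; "tcp_rot": TCP orientation; "contact_force": force on the tool from outside, world axes, zero at the start; "wrist_torque": the same for the moment, N m; "opening": opening from 0.0 (shut) to 1.0 (fully open); "finger_force": force on a finger pad.
Only numpy, scipy, OpenCV 4.12 (cv2) and the standard library are available. Lean on these libraries where they do the work, as an engineer would, in place of code of your own. Each camera call takes 0.05 s, during which the arm holds its last target. There are 200 camera calls.

TASK

Post the little clear case (with the faulty charging port board in it) into the returns bin: push the bin's self-closing flap open with one fingertip, keep it open with that finger, and with the other finger push the case along the deck and over the edge so that it drops into the bin; then take the hand away so the flap springs shut. Only push: never pinch or lift the case, and do not shove the flap open with the case itself. Leave the other things on the table where they are.

Things in the scene. Friction and masses are not known exactly. Their poses are not given: they have to be found in the camera images.
- bin: Returns bin, fixed, 250 x 200 x 140 high (mm). Origin: on the table, below the middle of the deck's far edge; +x is the pushing direction, from deck into mouth. x -115 to 0: flat grey metal deck 200 wide, top at height 95, no rims. x 0 to 131: clear-walled hopper, 190 wide inside, floor at height 4. Flap covers the mouth from x 5 to 62; a clear cover at height 136 to 140 closes it behind x 67.
- hinge (a point): Middle of the flap's hinge: a level steel rod (radius 4 mm) along the bin's y, at bin x = 62 mm, 140 mm above the table. Clear side cheeks 5 mm thick stand just outside y = +-95 mm: 107 mm high from bin x = 2 to 50 mm, 140 mm high beyond. Axes as the bin's.
- flap (a joint): Flap angle, rad: 0 shut, 0.95 fully open (near upright). Aluminium plate 70 mm down the slope x 184 wide x 4. Shut, it slopes at 36 deg from level from the hinge rod down towards the deck; free edge at bin x = 5, height 99 mm. Pushed in +x or downward, the free edge swings down and away from the deck. A spring shuts it: about 1 N at the free edge starts it, about 3 N at mid-slope holds it well open.
- case: Small clear plastic case with the black port board inside, 44 mm (its x) x 36 mm (its y) x 16 mm high, about 40 g. Origin: centre of its underside. It lies flat on the bin's deck, its x roughly along the bin's x, and slides easily when pushed. It tips into the mouth once its centre is past the deck's edge, if the flap is open.
- screwdriver: Bystander: steel micro screwdriver, 130 mm long, lying on the table in front of the bin. Origin at its underside.
- cup: Bystander: white ceramic cup for screws, 68 mm across, 55 mm high, on the table beside the bin (+y side). Origin: centre of its underside.
- wedge: Bystander: orange plastic opening wedge, 70 x 22 x 10 mm, on the table beside the bin (-y side). Origin: centre of its underside.
- phone: Bystander: black phone, 150 x 72 x 9 mm, lying on the table. Origin: centre of its underside.
- jar: Bystander: amber glass jar, 48 mm across, 60 mm high, on the table. Origin: centre of its underside.
- tweezers: Bystander: steel tweezers, 120 mm long, lying on the table. Origin: centre of the underside.
Things that resemble listed ones, but are neither listed nor needed, are in the scene too. Of the things like the case, leave any that is blue or pink; of the rest the smaller one is meant.

How it is judged:
By the outcome, as a careful person would: the job done as asked, in the order asked, and still so for the second after the job is handed in, with the robot touching nothing.
It also fails if it takes over 35 s, if anything falls off the work surface, if the arm or the gripper's body presses on something with over 40 N, if the wrist force passes 120 N, or if a joint passes its speed limit or range.

## Working session

There is one attempt and no reset: what is moved stays moved. The work goes in short steps, Python scripts to look and compute and a shell command to move; the robot and the scene stay as the last step left them, time stands still between calls to the robot, and variables do not carry over. Pictures are saved under pics/ and viewed, at most 10 in all, crops included, and the job is handed in when it is done.

```bash
mkdir -p pics; cat > h.py <<'E'
import numpy as np, cv2
from plant import ctrl
from scipy.spatial.transform import Rotation as R
def cam(n):
    s=ctrl.get_state(); c=ctrl.read_camera(n)
    if n=="wrist":
        T=np.eye(4);T[:3,:3]=R.from_quat(s["tcp_rot"]).as_matrix();T[:3,3]=s["eef_pos"]
        M=T@np.array(c["tool_from_camera"]);c["rotation"]=M[:3,:3];c["xyz"]=M[:3,3]
    return c
def ray(c,u,v):
    K=np.array(c["camera_matrix"]);d=np.linalg.inv(K)@np.array([u,v,1.]);d=np.array([d[0],-d[1],-d[2]])
    return np.array(c["xyz"]),np.array(c["rotation"])@d
def onz(c,u,v,z):
    o,d=ray(c,u,v);return o+d*(z-o[2])/d[2]
def deep(c,u,v):
    o,d=ray(c,u,v);return o+d*float(c["depth"][int(v),int(u)])
def proj(c,p):
    q=np.array(c["rotation"]).T@(np.array(p)-np.array(c["xyz"]));K=np.array(c["camera_matrix"])
    w=K@np.array([q[0],-q[1],-q[2]]);return w[:2]/w[2]
def save(c,f,s=None):
    im=c["img"][:,:,::-1]
    if s: im=cv2.resize(im[s[1]:s[3],s[0]:s[2]],None,fx=s[4],fy=s[4],interpolation=cv2.INTER_CUBIC)
    cv2.imwrite("pics/"+f,im)
E
python3 - <<'E'
from h import *
import pickle
for n in ("top","side"):
    c=cam(n);save(c,n+"1.png");print(n,c["xyz"],c["camera_matrix"],{k:v for k,v in c.items() if k not in("img","depth","xyz","camera_matrix")})
    pickle.dump(c,open(n+".pkl","wb"))
print(ctrl.get_state())
E
```

```text
top [0.41889237 0.04339694 1.361521  ] [[601.92413457   0.         312.30209895]
 [  0.         601.92413457 234.06125214]
 [  0.           0.           1.        ]] {'rotation': array([ 0.0310142 , -0.02911923, -0.69886373,  0.71398857])}
side [ 0.11697664 -0.4075473   0.78314459] [[526.8140448    0.         327.86841042]
 [  0.         526.8140448  243.30030829]
 [  0.           0.           1.        ]] {'rotation': array([ 0.33438158, -0.12977346, -0.32367112,  0.87554829])}
{'time': 0.1, 'qpos': array([ 9.83996002e-01,  2.87184461e-01,  1.57806283e+00, -7.52771591e-06,
        1.27859647e+00, -1.49975388e-01]), 'dq': array([ 0.00085149, -0.00152687, -0.00402026,  0.00080843, -0.00175246,
       -0.00056549]), 'joint_efforts': array([ 1.23206402e-03, -4.07301271e+01, -2.93699169e+01, -9.50407548e-05,
        3.41963445e-03, -9.19732429e-06]), 'eef_pos': array([0.28518831, 0.61112441, 0.22999645]), 'tcp_rot': array([ 2.16678881e-01,  9.76242283e-01, -1.05133459e-03, -4.01963081e-04]), 'contact_force': array([0.61194367, 0.46434951, 0.59373101]), 'wrist_torque': array([-0.00551415,  0.01270201,  0.01741092]), 'finger_force': 0.0, 'opening': 0.9980089659886353}
```

View pics/top1.png

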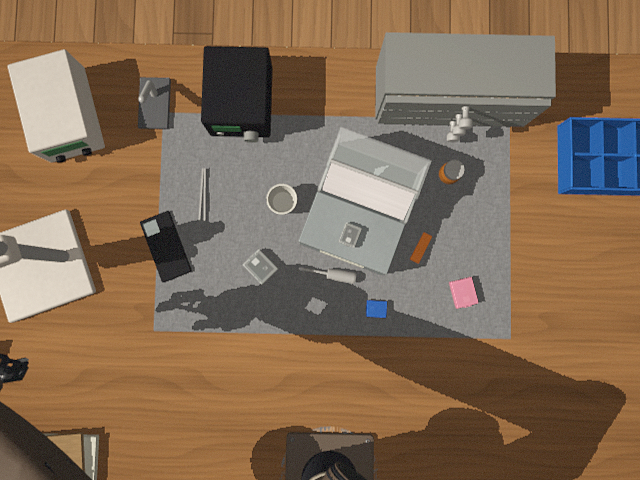

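View pics/side1.png

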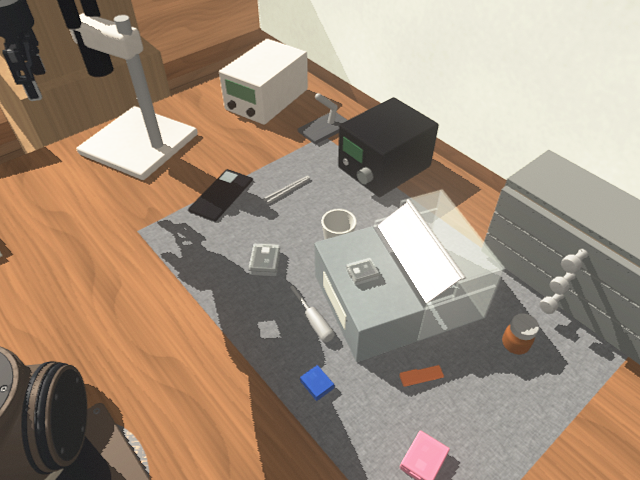

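The case sits on the deck (top view, px 350,234) and the flap is the white plate around (370,190). Two look-alikes lie on the table, at about (260,266) and (316,306).

```bash
sed -i 's/c=ctrl.read_camera(n)$/c=ctrl.read_camera(n); n!="wrist" and c.update(rotation=R.from_quat(c["rotation"]).as_matrix())/' h.py
cat >> h.py <<'E'
def cloud(c):
    h,w=c["depth"].shape;u,v=np.meshgrid(np.arange(w),np.arange(h));K=np.array(c["camera_matrix"])
    d=c["depth"];x=(u-K[0,2])/K[0,0]*d;y=(v-K[1,2])/K[1,1]*d
    P=np.stack([x,-y,-d],-1)@np.array(c["rotation"]).T+np.array(c["xyz"]);P[d==0]=np.nan;return P
E
python3 - <<'E'
from h import *
import pickle
for n in ("top","side"):
    c=pickle.load(open(n+".pkl","rb"));c["rotation"]=R.from_quat(c["rotation"]).as_matrix()
    P=cloud(c); near=(np.abs(P[...,0]-.5)<.25)&(np.abs(P[...,1])<.25)
    print(n,"table z",np.nanmedian(P[near&(P[...,2]<.02)][:,2]))
    m=(near&(np.abs(P[...,2]-.095)<.006)).astype(np.uint8)
    m=cv2.morphologyEx(m,cv2.MORPH_OPEN,np.ones((3,3)))
    k,l,s,_=cv2.connectedComponentsWithStats(m);i=1+np.argmax(s[1:,4]);cs=np.where(l==i)
    Q=P[cs];print("deck",len(Q),np.median(Q[:,2]))
    (cx,cy),(w,h),a=cv2.minAreaRect(Q[:,:2].astype(np.float32));print(cx,cy,w,h,a);print(cv2.boxPoints(((cx,cy),(w,h),a)))
    # case: raised over deck
    box=cv2.boxPoints(((cx,cy),(w-.02,h-.02),a))
    ins=np.array([[cv2.pointPolygonTest(box,(float(p[0]),float(p[1])),False)>0 if np.isfinite(p[0]) else False for p in r] for r in P])
    t=ins&(P[...,2]>.103)&(P[...,2]<.12);print("case top",t.sum(),np.median(P[t],0) if t.any() else 0, cv2.minAreaRect(P[t][:,:2].astype(np.float32)) if t.sum()>3 else 0)
    f=(c["img"].min(-1)>195)&near;k,l,s,_=cv2.connectedComponentsWithStats(f.astype(np.uint8));i=1+np.argmax(s[1:,4])
    pts=np.argwhere(l==i)[:,::-1].astype(np.float32);print("flap px",s[i],cv2.boxPoints(cv2.minAreaRect(pts)).round())
    q=P[l==i];print(np.nanmin(q[:,2]),np.nanmax(q[:,2]))
    hull=cv2.convexHull(pts);ap=cv2.approxPolyDP(hull,6,True)[:,0];print([ (tuple(p),P[int(p[1]),int(p[0])].round(4)) for p in ap])
c=pickle.load(open("top.pkl","rb"));save(c,"crop1.png",(230,110,500,340,2.9))
E
```

```text
top table z 0.00020197403997868069
deck 4488 0.09422716138442666
0.5318596363067627 -0.03516791760921478 0.1997644454240799 0.11519753932952881 70.56739807128906
[[ 0.44431147 -0.11019722]
 [ 0.5529466  -0.14852318]
 [ 0.6194078   0.03986138]
 [ 0.51077265  0.07818735]]
case top 366 [ 0.52514848 -0.03063197  0.10999238] ((0.5245718359947205, -0.030543716624379158), (0.035921286791563034, 0.045542601495981216), 70.09396362304688)
flap px [ 323  164   91   56 2436] [[321. 189.]
 [331. 162.]
 [414. 193.]
 [404. 220.]]
0.09731961433985781 0.1448623742381403
[((np.float32(413.0), np.float32(196.0)), array([ 0.6071, -0.1582,  0.1305])), ((np.float32(401.0), np.float32(219.0)), array([ 0.5621, -0.1381,  0.1013])), ((np.float32(323.0), np.float32(186.0)), array([0.6289, 0.0275, 0.1007])), ((np.float32(333.0), np.float32(164.0)), array([0.669 , 0.0083, 0.1378]))]
side table z -0.00038794355375221246
deck 5982 0.0936722356504417
0.5355094075202942 -0.03755156695842743 0.20200058817863464 0.12351823598146439 70.52217102050781
[[ 0.44360697 -0.11217859]
 [ 0.5600563  -0.15336476]
 [ 0.62741184  0.03707546]
 [ 0.5109625   0.07826163]]
case top 525 [ 0.52355178 -0.03312781  0.10941696] ((0.5249101519584656, -0.031552065163850784), (0.03848838433623314, 0.04550108313560486), 71.19283294677734)
flap px [ 375  199  125  106 5519] [[374. 220.]
 [442. 177.]
 [500. 270.]
 [432. 312.]]
-0.0028727727212115584 0.1456817881024438
[((np.float32(499.0), np.float32(270.0)), array([ 0.6715, -0.1904,  0.1386])), ((np.float32(428.0), np.float32(304.0)), array([ 0.5575, -0.1493,  0.1063])), ((np.float32(375.0), np.float32(221.0)), array([0.6215, 0.0356, 0.1063])), ((np.float32(408.0), np.float32(199.0)), array([0.6776, 0.0133, 0.1424])), ((np.float32(482.0), np.float32(244.0)), array([ 0.6949, -0.1383,  0.1392]))]
```

View pics/crop1.png

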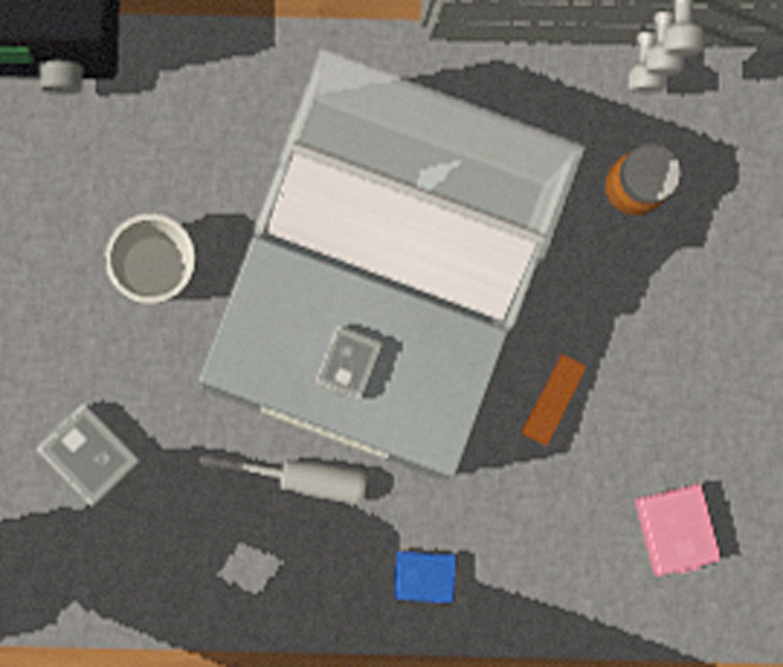

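Top-view crop: the case sits square on the deck, in line with the flap. My plan is to set the fingers along the bin's x with the case between them. The front finger then opens the flap while the rear finger pushes the case. First I check the path for obstacles.

```bash
python3 - <<'E'
from h import *
import pickle
for n in ("top","side"):
    c=pickle.load(open(n+".pkl","rb"));c["rotation"]=R.from_quat(c["rotation"]).as_matrix()
    P=cloud(c).reshape(-1,3);P=P[np.isfinite(P[:,0])]
    for x0 in np.arange(.1,.75,.1):
        print(n,"x%.1f"%x0,[ "%.2f"%(lambda q:q.max() if len(q) else -1)(P[(abs(P[:,0]-x0-.05)<.05)&(abs(P[:,1]-y0-.05)<.05)][:,2]) for y0 in np.arange(-.2,.8,.1)])
s=ctrl.get_state();Rm=R.from_quat(s["tcp_rot"]).as_matrix()
print((Rm.T@(np.array([.5246,-.0305,.28])-s["eef_pos"])*100).round(1), "via",(Rm.T@(np.array([.42,.25,.28])-s["eef_pos"])*100).round(1))
E
```

```text
top x0.1 ['0.01', '0.01', '0.01', '0.01', '0.01', '0.61', '0.60', '0.01', '0.01', '0.01']
top x0.2 ['0.01', '0.01', '0.01', '0.01', '0.01', '0.59', '0.59', '0.35', '0.01', '0.01']
top x0.3 ['0.02', '0.02', '0.01', '0.01', '0.01', '0.01', '0.01', '0.03', '0.03', '0.03']
top x0.4 ['0.10', '0.11', '0.10', '0.03', '0.02', '0.02', '0.02', '0.32', '0.30', '0.03']
top x0.5 ['0.13', '0.12', '0.10', '0.06', '0.01', '0.02', '0.02', '0.03', '0.03', '0.03']
top x0.6 ['0.15', '0.15', '0.15', '0.06', '0.01', '0.02', '0.01', '0.09', '0.11', '0.01']
top x0.7 ['0.18', '0.18', '0.14', '0.13', '0.13', '0.02', '0.02', '0.12', '0.12', '0.01']
side x0.1 ['0.00', '0.00', '0.00', '0.00', '0.00', '0.00', '0.00', '0.00', '0.00', '0.00']
side x0.2 ['0.00', '0.00', '0.00', '0.00', '0.00', '0.00', '0.00', '0.41', '0.34', '0.00']
side x0.3 ['0.02', '0.02', '0.00', '0.01', '0.00', '0.00', '0.00', '0.40', '0.39', '0.33']
side x0.4 ['0.10', '0.11', '0.10', '0.02', '0.02', '0.01', '0.01', '0.32', '0.34', '0.33']
side x0.5 ['0.13', '0.12', '0.10', '0.06', '0.01', '0.01', '0.01', '0.02', '0.02', '0.02']
side x0.6 ['0.15', '0.15', '0.14', '0.06', '0.01', '0.01', '0.00', '0.11', '0.11', '0.01']
side x0.7 ['0.18', '0.18', '0.14', '0.12', '0.12', '0.01', '0.01', '0.11', '0.11', '0.00']
[-48.8 -48.   -4.9] via [-27.5 -27.   -4.9]
```

```bash
python3 -m pendant '[{"dx":-2.1,"dy":-4.5,"dz":-2,"twist":10},{"dx":-4.2,"dy":-9.1,"dz":-5,"twist":20},{"dx":-8.3,"dy":-12.7,"dz":-5,"twist":30},{"dx":-12.5,"dy":-16.3,"dz":-5,"twist":40},{"dx":-16.7,"dy":-20,"dz":-5,"twist":50},{"dx":-20.8,"dy":-23.6,"dz":-5,"twist":60},{"dx":-25,"dy":-27.2,"dz":-5,"twist":70},{"dx":-29.1,"dy":-30.9,"dz":-5,"twist":78},{"dx":-33.3,"dy":-34.5,"dz":-5,"twist":84},{"dx":-37.5,"dy":-38.1,"dz":-5,"twist":84}]' 68 20
cat > rel.py <<'E'
from h import *
import sys
s=ctrl.get_state();Rm=R.from_quat(s["tcp_rot"]).as_matrix();a=np.radians(-19.43);o=np.array([.5862,-.0543])
B=np.array([[np.cos(a),-np.sin(a)],[np.sin(a),np.cos(a)]])
b=B.T@(s["eef_pos"][:2]-o)*1000
print("t",s["time"],"pos",s["eef_pos"].round(4),"bin mm",b.round(1),"tool y deg",np.degrees(np.arctan2(Rm[1,1],Rm[0,1])).round(2),"tz",Rm[:,2].round(3),"F",s["contact_force"].round(2),"op",round(s["opening"],3),"q",s["qpos"].round(2))
if len(sys.argv)>3:
    t=np.array(list(map(float,sys.argv[1:4])))/1000
    w=np.append(o+B@t[:2],t[2]);print("cm",(Rm.T@(w-s["eef_pos"])*100).round(2))
E
python3 rel.py -66 1.9 250
```

```text
time: 1.35
eef_pos: [0.4643, 0.106, 0.281]
tcp_rot: [0.814, 0.58, -0.0, -0.0]
contact_force: [0.7, 0.0, -0.6]
opening: 0.676
finger_force: 0.0
t 1.35 pos [0.4643 0.106  0.281 ] bin mm [-168.3  110.7] tool y deg -19.07 tz [-0.  0. -1.] F [ 0.72  0.04 -0.58] op 0.676 q [ 0.01 -0.2   1.99  0.    1.35  0.34]
cm [-10.94  10.16   3.1 ]
```

```bash
python3 -m pendant '[{"dx":-4,"dy":3.7,"dz":0.5},{"dx":-7.5,"dy":7,"dz":1},{"dx":-10.9,"dy":10.2,"dz":3,"twist":0.4},{"dx":-10.9,"dy":10.2,"dz":5,"twist":0.4},{"dx":-10.9,"dy":10.2,"dz":8,"twist":0.4},{"dx":-10.9,"dy":10.2,"dz":8,"twist":0.4},{"dx":-10.9,"dy":10.2,"dz":8,"twist":0.4}]' >/dev/null; python3 rel.py -66 1.9 150
python3 - <<'E'
from h import *
import pickle
c=cam("wrist");save(c,"w1.png");pickle.dump(c,open("w.pkl","wb"));print(c["xyz"],c["rotation"])
d=c["depth"];print(np.percentile(d[d>0],[1,50,99]))
E
```

```text
t 1.35 pos [0.4643 0.106  0.281 ] bin mm [-168.3  110.7] tool y deg -19.07 tz [-0.  0. -1.] F [ 0.72  0.04 -0.58] op 0.676 q [ 0.01 -0.2   1.99  0.    1.35  0.34]
cm [-10.94  10.16  13.1 ]
[0.48771522 0.17534892 0.42261742] [[ 9.45293301e-01  3.13291946e-01  9.09325682e-02]
 [-3.26221323e-01  9.07421674e-01  2.64887814e-01]
 [ 4.73035349e-04 -2.80060818e-01  9.59982143e-01]]
[0.06335612 0.38958725 0.52438768]$[0]: bad value
```

View pics/w1.png

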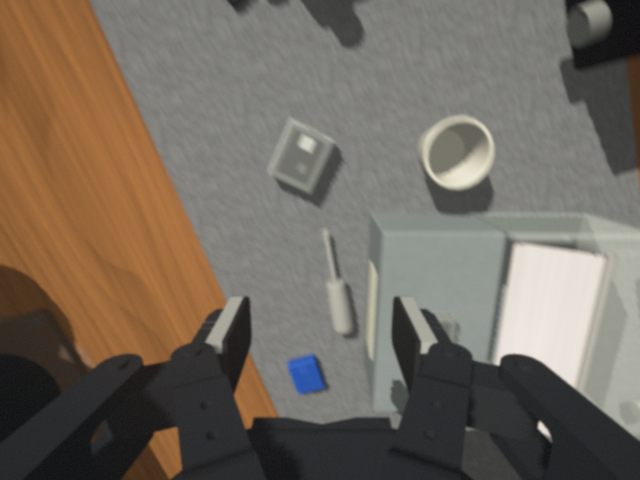

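The wrist image shows both fingertips (235,310 and 405,310), with image right being bin +x. That move was refused because the first row left out twist, so I repeat it with every key filled in.

```bash
python3 -m pendant '[{"dx":-4,"dy":3.7,"dz":0.5,"twist":0.4},{"dx":-7.5,"dy":7,"dz":1,"twist":0.4},{"dx":-10.9,"dy":10.2,"dz":3,"twist":0.4},{"dx":-10.9,"dy":10.2,"dz":5,"twist":0.4},{"dx":-10.9,"dy":10.2,"dz":8,"twist":0.4},{"dx":-10.9,"dy":10.2,"dz":8,"twist":0.4},{"dx":-10.9,"dy":10.2,"dz":8,"twist":0.4}]' >/dev/null; python3 rel.py -66 1.9 150
python3 - <<'E'
from h import *
import pickle
c=cam("wrist");save(c,"w2.png");pickle.dump(c,open("w.pkl","wb"))
E
```

```text
t 2.275 pos [ 0.5254 -0.0284  0.2022] bin mm [-66.    4.2] tool y deg -19.41 tz [ 0.001 -0.    -1.   ] F [-0.25  0.07  0.74] op 0.68 q [-0.25 -0.02  1.97  0.    1.19  0.09]
cm [-0.23 -0.01  5.22]
```

View pics/w2.png

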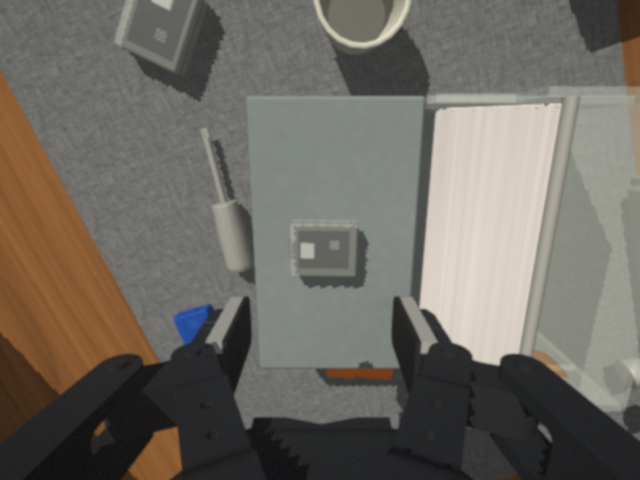

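Wrist view: the case is at px (325,249) on the deck (248–425, 97–368), the flap edge is at column ~425, and the fingertips are at (235,300) and (405,300).

```bash
cat > meas.py <<'E'
from h import *
import pickle
c=pickle.load(open("w.pkl","rb"));P=cloud(c)
a=np.radians(-19.43);o=np.array([.5862,-.0543]);B=np.array([[np.cos(a),-np.sin(a)],[np.sin(a),np.cos(a)]])
Q=P.copy();Q[...,:2]=(P[...,:2]-o)@B
Q*=1000
z=Q[...,2]
m=(abs(z-95)<5)&(abs(Q[...,0]+57)<70)&(abs(Q[...,1])<115)
m=cv2.morphologyEx(m.astype(np.uint8),cv2.MORPH_OPEN,np.ones((5,5)))
q=Q[m>0];print("deck z",np.median(q[:,2]),"x",np.percentile(q[:,0],[.3,99.7]),"y",np.percentile(q[:,1],[.3,99.7]),cv2.minAreaRect(q[:,:2].astype(np.float32)))
t=(z>104)&(z<118)&(abs(Q[...,0]+66)<35)&(abs(Q[...,1]-2)<35)
t=cv2.morphologyEx(t.astype(np.uint8),cv2.MORPH_OPEN,np.ones((3,3)))>0
print("case",t.sum(),np.median(z[t]),cv2.minAreaRect(Q[t][:,:2].astype(np.float32)))
f=(c["depth"]>0)&(z>130)&(np.hypot(Q[...,0]+66,Q[...,1]-4)<90)
q=Q[f];print("fingers z pct",np.percentile(q[:,2],[.5,2,5,20]))
for s in (-1,1):
    g=q[(np.sign(q[:,0]+66)==s)&(q[:,2]<np.percentile(q[:,2],.5)+25)]
    print(s,len(g),"z",g[:,2].min(),"x",np.percentile(g[:,0],[1,50,99]),"y",np.percentile(g[:,1],[1,99]))
E
python3 meas.py
```

```text
deck z 93.95618701734128 x [-1.13689467e+02  8.07634378e-02] y [-96.08400175 101.79320373] ((-55.13039016723633, 2.3307723999023438), (199.55384826660156, 118.77356719970703), 89.89781188964844)
case 3569 109.88515553425074 ((-65.08551025390625, 4.526837348937988), (36.429603576660156, 45.454830169677734), 88.99918365478516)
fingers z pct [211.22073314 218.80848748 230.45054298 258.94461131]
-1 2064 z 204.7057971273653 x [-108.71378362  -95.58519613  -95.04620709] y [-4.56002513 17.40172604]
1 2048 z 205.29940661735333 x [-37.50382033 -36.95692215 -23.88890127] y [-4.6023449  17.41657019]
```

```bash
python3 -m pendant '[{"dx":-0.2,"dy":0.1,"dz":2,"twist":0},{"dx":-0.2,"dy":0.1,"dz":4,"twist":0},{"dx":-0.2,"dy":0.1,"dz":6,"twist":0},{"dx":-0.2,"dy":0.1,"dz":8,"twist":0},{"dx":-0.2,"dy":0.1,"dz":9,"twist":0},{"dx":-0.2,"dy":0.1,"dz":10,"twist":0},{"dx":-0.2,"dy":0.1,"dz":10.6,"twist":0},{"dx":-0.2,"dy":0.1,"dz":10.6,"twist":0},{"dx":-0.2,"dy":0.1,"dz":10.6,"twist":0}]' >/dev/null; python3 rel.py
python3 - <<'E'
from h import *
import pickle
c=cam("wrist");save(c,"w3.png");pickle.dump(c,open("w.pkl","wb"))
E
sed -i 's/z>130/z>96.5/; s/np.hypot.*<90)/(abs(Q[...,0]+66)<52)\&((abs(Q[...,0]+66)>26)|(z>125))\&(abs(Q[...,1]-2)<25)/' meas.py; python3 meas.py
```

```text
t 3.45 pos [ 0.5257 -0.0308  0.0958] bin mm [-64.9   2. ] tool y deg -19.43 tz [ 0.001 -0.    -1.   ] F [-0.24 -0.16 -0.17] op 0.681 q [-0.25  0.12  2.04 -0.    0.98  0.09]  File "meas.py", line 14
    f=(c["depth"]>0)&(z>96.5)&((abs(Q[...,0]+66)<52)&((abs(Q[...,0]+66)>26)|(z>125))&(abs(Q[...,1]-2)<25)
                              ^
SyntaxError: '(' was never closed
```

View pics/w3.png

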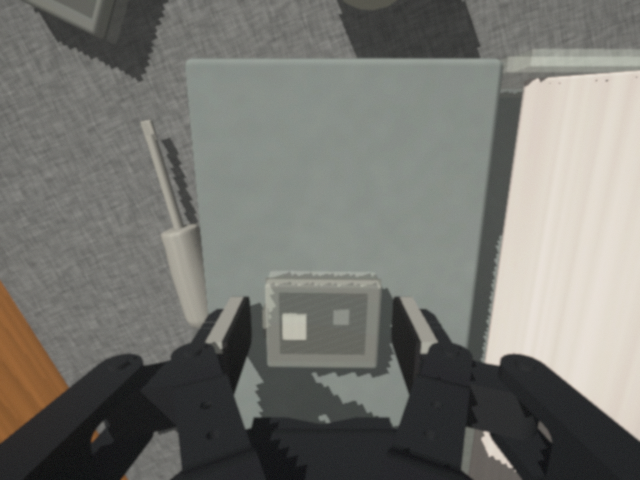

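The fingers straddle the case (266–380 px wide, fingers at 250 and 392) with a clear gap on both sides. I start the push, then narrow the gap slightly, leaving about 7 mm in front of the case so it is never pinched.

```bash
python3 -m pendant '[{"dx":0,"dy":0.4,"dz":0,"twist":0},{"dx":0,"dy":0.8,"dz":0,"twist":0},{"dx":0,"dy":1.0,"dz":0,"twist":0},{"dx":0,"dy":1.0,"dz":0,"twist":0}]' && python3 -m pendant '[{"dx":0,"dy":0,"dz":0,"twist":0},{"dx":0,"dy":0.2,"dz":0,"twist":0},{"dx":0,"dy":0.8,"dz":0,"twist":0},{"dx":0,"dy":1.4,"dz":0,"twist":0},{"dx":0,"dy":1.4,"dz":0,"twist":0}]' 60; python3 rel.py
sed -i 's/&((abs/\&(abs/' meas.py
sed -i 's/Q\[\.\.\.,0\]+66/Q[...,0]-X0/g; s/q\[:,0\]+66/q[:,0]-X0/' meas.py; sed -i '2a X0=float(__import__("sys").argv[1])' meas.py
python3 - <<'E'
from h import *
import pickle
c=cam("wrist");save(c,"w4.png");pickle.dump(c,open("w.pkl","wb"))
E
python3 meas.py -41
```

```text
time: 4.0
eef_pos: [0.535, -0.0342, 0.0953]
tcp_rot: [0.816, 0.578, 0.0, 0.0]
contact_force: [0.5, 0.7, -0.1]
opening: 0.68
finger_force: 0.0
time: 4.62
eef_pos: [0.5486, -0.039, 0.0955]
tcp_rot: [0.816, 0.578, 0.0, 0.0]
contact_force: [0.4, -0.4, -0.2]
opening: 0.603
finger_force: 0.0
t 4.625 pos [ 0.5486 -0.039   0.0955] bin mm [-40.5   1.9] tool y deg -19.44 tz [ 0.001 -0.    -1.   ] F [ 0.37 -0.38 -0.21] op 0.603 q [-0.26  0.17  1.99 -0.    0.99  0.08]
deck z 93.95164670474371 x [-113.22342325    0.55506221] y [-71.69883888 101.69391736] ((-50.62489318847656, 8.818351745605469), (126.89682006835938, 186.5389404296875), 0.1047174334526062)
case 11326 109.85757680865504 ((-40.99069595336914, 4.675389289855957), (36.95643615722656, 69.79682922363281), 89.4697036743164)
fingers z pct [100.66241541 102.82134895 116.84397674 150.06974781]
-1 895 z 100.22027519644338 x [-79.88525852 -71.97315366 -66.38810882] y [-2.46608207 15.12394983]
1 2399 z 97.07846018598593 x [-14.99728062   5.69006535  10.85723265] y [-4.75282438 26.35548081]
```

View pics/w4.png

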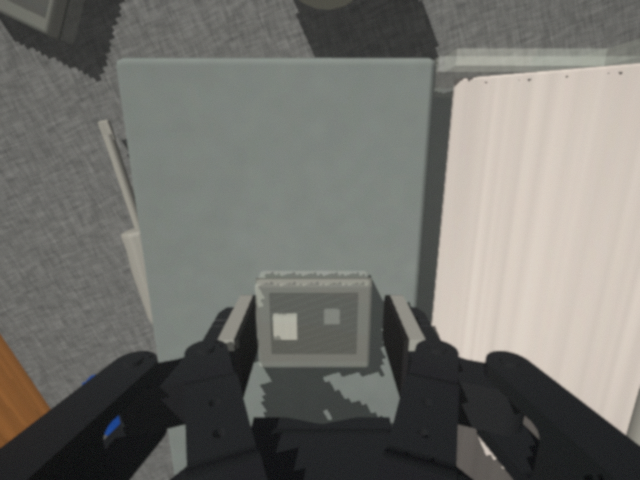

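The case rests against the rear finger (edge at ~258 px) with a gap ahead of it (371 to 385 px), and the flap is still shut. The tips are about 6 mm above the deck, so I lower them 3 mm and push into the flap.

```bash
python3 -m pendant '[{"dx":0,"dy":0,"dz":0.3,"twist":0},{"dx":0,"dy":0,"dz":0.3,"twist":0},{"dx":0,"dy":0.6,"dz":0.3,"twist":0},{"dx":0,"dy":1.2,"dz":0.3,"twist":0},{"dx":0,"dy":1.8,"dz":0.3,"twist":0},{"dx":0,"dy":2.4,"dz":0.3,"twist":0},{"dx":0,"dy":3.0,"dz":0.3,"twist":0},{"dx":0,"dy":3.0,"dz":0.3,"twist":0}]'; python3 rel.py 
python3 - <<'E'
from h import *
import pickle
c=cam("wrist");save(c,"w5.png");pickle.dump(c,open("w.pkl","wb"))
E
python3 meas.py -10.5
```

```text
time: 5.68
eef_pos: [0.5765, -0.0487, 0.0923]
tcp_rot: [0.816, 0.578, 0.0, -0.0]
contact_force: [-2.0, 0.8, 1.2]
opening: 0.601
finger_force: 0.7
t 5.675 pos [ 0.5765 -0.0487  0.0923] bin mm [-11.   2.] tool y deg -19.43 tz [-0.  0. -1.] F [-2.02  0.76  1.24] op 0.601 q [-0.26  0.23  1.92  0.    0.99  0.08]
deck z 93.93155140887677 x [-113.1077713     0.47658681] y [-80.3760076 101.4763523] ((-52.01910400390625, 8.675498962402344), (187.0367431640625, 125.61988830566406), 89.98444366455078)
case 11813 109.8851721158114 ((-10.301532745361328, 4.766068458557129), (69.65536499023438, 37.09492492675781), 0.3997783958911896)
fingers z pct [ 98.57558765 103.33779774 109.52668566 142.16297859]
-1 1484 z 97.32987742943294 x [-50.19207019 -39.47360977 -36.57867531] y [-7.04332269 18.69273945]
1 4865 z 96.50109969262557 x [16.03760127 32.58431157 41.35447691] y [-0.16349622 26.74156128]
```

View pics/w5.png

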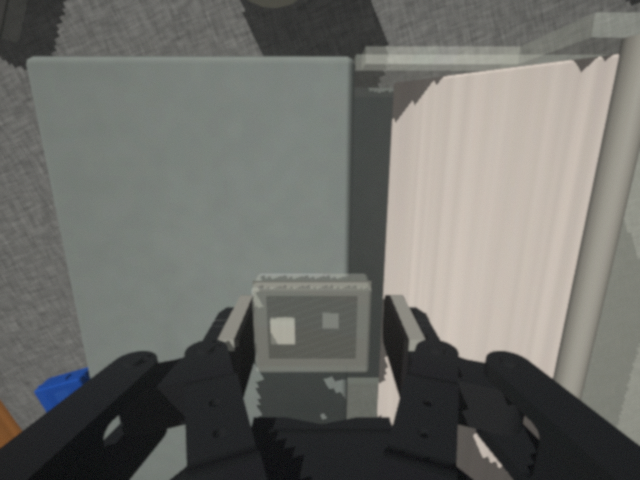

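The flap is being pushed down (its edge now at column ~390) and the case is about 10 mm behind the front finger. I carry on over the edge.

```bash
python3 -m pendant '[{"dx":0,"dy":0.6,"dz":0,"twist":0},{"dx":0,"dy":1.2,"dz":0,"twist":0},{"dx":0,"dy":1.7,"dz":0,"twist":0},{"dx":0,"dy":2.1,"dz":0,"twist":0},{"dx":0,"dy":2.4,"dz":0,"twist":0},{"dx":0,"dy":2.4,"dz":0,"twist":0},{"dx":0,"dy":2.4,"dz":0,"twist":0},{"dx":0,"dy":2.4,"dz":0,"twist":0}]'; python3 rel.py 
python3 - <<'E'
from h import *
import pickle
c=cam("wrist");save(c,"w6.png");pickle.dump(c,open("w.pkl","wb"))
E
python3 meas.py 12|grep -v deck
```

```text
time: 6.72
eef_pos: [0.595, -0.0551, 0.0928]
tcp_rot: [0.816, 0.578, -0.004, -0.005]
contact_force: [-19.7, 6.5, 11.9]
opening: 0.599
finger_force: 9.2
t 6.725 pos [ 0.595  -0.0551  0.0928] bin mm [8.5 2.2] tool y deg -19.38 tz [-0.012  0.003 -1.   ] F [-19.67   6.51  11.87] op 0.599 q [-0.26  0.27  1.86  0.    1.02  0.08]
case 1490 111.32691067058022 ((12.691610336303711, 4.61863899230957), (70.11490631103516, 25.790367126464844), 3.1987247467041016)
fingers z pct [ 99.31031259 105.21585085 113.8932787  140.18952836]
-1 1753 z 96.53790429566888 x [-30.39381051 -17.90221364 -16.84047008] y [-6.73663869 15.42649806]
1 3279 z 96.51609532912511 x [38.37317468 49.08589804 54.80425592] y [ 6.62601128 26.79400138]
```

View pics/w6.png

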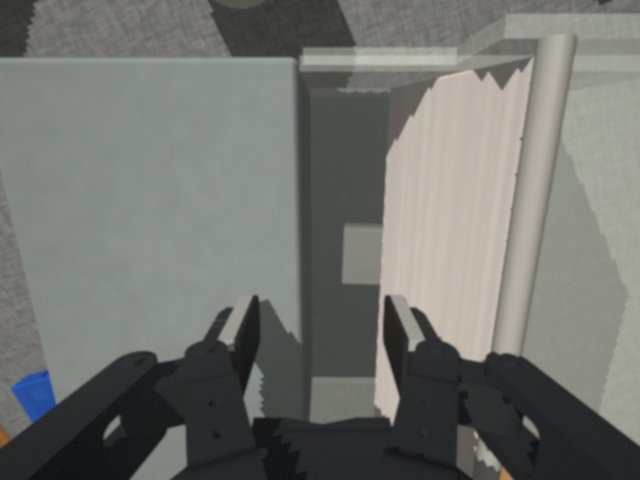

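The case has dropped into the hopper (px 362,255, on the bin floor), the fingers are empty and the flap is held open. I back out along the deck, then lift.

```bash
python3 -m pendant '[{"dx":0,"dy":-0.8,"dz":-0.1,"twist":0},{"dx":0,"dy":-1.8,"dz":-0.2,"twist":0},{"dx":0,"dy":-3,"dz":-0.3,"twist":0},{"dx":0,"dy":-4.2,"dz":-0.3,"twist":0},{"dx":0,"dy":-5.6,"dz":-0.3,"twist":0},{"dx":0,"dy":-7,"dz":-0.3,"twist":0},{"dx":0,"dy":-7,"dz":-3,"twist":0},{"dx":0,"dy":-7,"dz":-8,"twist":0},{"dx":0,"dy":-7,"dz":-13,"twist":0},{"dx":0,"dy":-7,"dz":-13,"twist":0}]'
python3 -m pendant '[{"dx":2,"dy":-4,"dz":-2,"twist":0},{"dx":5,"dy":-8,"dz":-3,"twist":0},{"dx":9,"dy":-10,"dz":-3,"twist":0},{"dx":13,"dy":-10,"dz":-3,"twist":0},{"dx":13,"dy":-10,"dz":-3,"twist":0},{"dx":13,"dy":-10,"dz":-3,"twist":0}]'
python3 - <<'E'
from h import *
c=cam("top");s=cam("side")
a=cv2.resize(c["img"][110:340,230:500],(400,340),interpolation=cv2.INTER_CUBIC);b=cv2.resize(s["img"][170:400,250:520],(400,340),interpolation=cv2.INTER_CUBIC)
cv2.imwrite("pics/end.png",np.hstack([a,b])[:,:,::-1]);print(ctrl.get_state()["time"])
E
```

```text
time: 8.02
eef_pos: [0.5351, -0.0339, 0.2278]
tcp_rot: [0.816, 0.578, 0.003, 0.004]
contact_force: [-0.2, -0.2, 0.1]
opening: 0.599
finger_force: 0.0
time: 8.78
eef_pos: [0.4809, 0.1222, 0.2511]
tcp_rot: [0.816, 0.578, -0.001, -0.0]
contact_force: [0.1, -0.0, 0.8]
opening: 0.599
finger_force: 0.0
8.875
```

View pics/end.png

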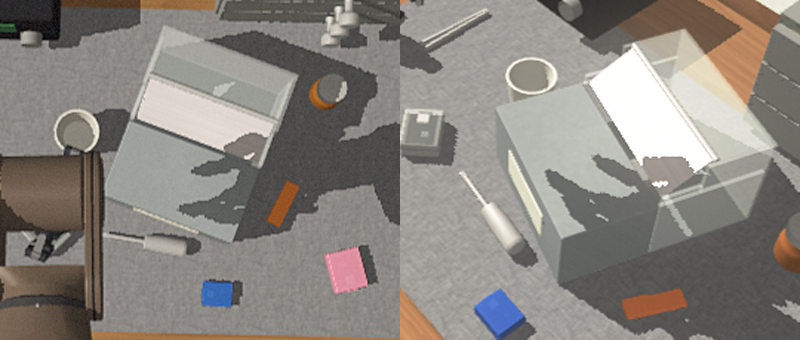

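The flap is shut, the deck is empty, the bystanders haven't moved and the hand is clear, so I hand in.

```bash
python3 -c "
from plant import ctrl
print(ctrl.sign_off())"
```

```text
the job is handed in; nothing more can be done
None
```

The case dropped into the returns bin, the flap is shut again, the other things are where they were, and I handed the job in at about 9 s; at the end of the push the wrist force reached about 24 N (the limit is 120 N).

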